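# Fold out the lattice hook and hang up the full spill-granule tub

## Robot

A 7-joint arm with a two-finger parallel gripper is mounted at the origin on the work surface. World frame = base frame: x ahead of the robot, y to its left, z up, the work surface at z = 0. Lengths are in m, angles in rad, forces in N, time in s.
With the tool pointing down it reaches from about 0.4 to 0.85 m from the base axis. Payload 4.5 kg.
Tool frame: the origin (TCP) lies at the very end of the fingers, on their centre line; the grasp point (between the pads) lies 19 mm behind it (r.grip_point_offset is the distance from the TCP to the grasp point, in m); z points along the fingers, y is the line along which they close (so a half turn about z gives the same grasp; the last joint's range is limited). The gripper opens to 88 mm and grips with 3 to 60 N. Pads are 18 mm wide; open, the fingers measure 123 mm over their backs; the gripper's body (75 mm by 187 mm) begins 45 mm behind the grasp point.
Start: joints at [-1.154, 0.689, -0.195, 1.565, 0.157, 0.902, -0.215], TCP at [0.233, 0.58, 0.239] pointing down, gripper open.
Joint ranges: [-3.01, 3.01], [-0.46, 2.08], [-1.47, 1.51], [0.13, 2.56], [-1, 4.14], [0.04, 2.09], [-2.66, 2.66]. Speed limits (rad/s): [2.57, 2.57, 3.14, 3.14, 3.14, 3.14, 3.14].

## Interface

Orientations are given as a unit quaternion [x, y, z, w].
In Python, from plant import r gives the robot as it stands.
- The arm moves only by the tool carry_out, never from a script. Its argument "rows" is a list of rows, each a list of 3 entries, a list of its own where there are three numbers: the shift along the tool's x, y, z in cm, then the turn, a rotation vector about the tool's x, y, z in degrees, then the closure, from 0 (fully open) to 1 (shut). A call has 1 to 12 rows; each row is the pose to reach, as a shift and turn from the pose commanded when the call began, along the tool's axes at that moment; what a row does not reach only later rows make up. A row lasts 1/10 s, in which the tool goes at most 50 mm and 8.59 degrees, less where a joint would pass 70% of its speed; a pose out of reach is approached as far as the arm can. A call with a gripper value outside its range is refused whole. The fingers move at their own pace and stop on an object; "newtons" is the grip in N (left out, the last holds). Time passes only in rows, so rows that repeat a pose let the fingers close. It gives the time, the measured TCP pose, the force, the opening and the grip force at its end, in the units of the state.
- r.get_state(): the state, without advancing time (a new reading comes with each control period).
- r.snapshot(name): name is "side" or "top"; returns a dict with "image" (420x560x3 uint8, red, green, blue), "fx", "fy", "cx", "cy" (pixels), "pose" (4x4, takes a point from camera to world coordinates). Camera axes: x right, y up, looking along -z (the intrinsics and any distortion apply to the point x, -y, -z); pixel columns grow to the right and rows downward; lengths in m; the calibration is good to about 2 mm. A picture is of the moment at which its call begins. There is no depth.
- r.finish_job(): hands the job in; it is judged then, once.
The state is a dict: "clock": time; "q": joint angles; "qd": joint speeds; "joint_torque": joint torques, N m; "tool_pos": TCP position; "eef_rot": TCP orientation; "contact_force": force on the tool from outside, world axes, zero at the start; "moment": the same for the moment, N m; "opening": opening from 0.0 (shut) to 1.0 (fully open); "finger_force": force on a finger pad.
Only numpy, scipy, OpenCV 4.12 (cv2) and the standard library are available. Lean on these libraries where they do the work, as an engineer would, in place of code of your own. Each camera call takes 0.05 s, during which the arm holds its last target. There are 200 camera calls.

## Task

Fold the red hook on the rod lattice all the way out, then hang the full tub of spill granules on it by its handle so that it is ready to hand. The two tubs look the same and one is used up, so heft them to tell which is full; leave the used-up one standing upright on the bench, and do not disturb the brown bottle or the flask.

Things in the scene. Friction and masses are not known exactly. Their poses are not given: they have to be found in the camera images.
- hook (a joint): angle of the red folding hook, rad: 0 folded up, upright and flat before its plate; 1.55 fully out, level, at its stop. Level hinge axis along the bracket's y. Stiff hinge (0.14 N m): the hook stays where it is left; 1 to 3 N at its end moves it. Starts between 0 and 0.35.
- hook_tip (a point): middle of the hook's end bar. The hook is a closed U of 8 mm red wire: two legs 64 mm apart (centres), 130 mm from hinge to end bar; the end bar is turned 20 mm out of the legs' plane: upwards when the hook is out, so that nothing slides off; when folded, back over the plate, with its centre 50 mm above the plate's top edge and free air behind it, on the side away from the robot.
- hook_hinge (a point): middle of the hook's hinge axis, 200 mm above the bench, 10 mm before the plate. Does not move with the hook. A tub hangs with its top bar across both legs, the grip between them, the bar's centre 7 mm above the line of the legs' centres; a good place is about 68 mm out from the hinge.
- bracket: the hook's aluminium plate, 110 mm wide (y), from 185 to 280 mm above the bench, clamped in front of the lattice's upper cross rod. Origin on the rod's axis behind the plate, 250 mm above the bench; z up, y along the rod, -x out of the plate towards the robot, the way the hook unfolds. Hinge at (-30, 0, -50) mm, plate's front at x = -20 mm.
- frame: steel rod lattice fixed to the bench: uprights 360 mm high at x = 13, y = -300 and +300 mm of its frame, 12.7 mm cross rods along y at 90 and 250 mm height. Origin on the bench below the cross rods' middle; z up, -x towards the robot. Only the hook's bracket stands between the uprights.
- tub_1_grip (a point): one of two look-alike sealed white tubs, yellow lid, 97 mm wide, 100 mm high; the full one weighs 0.45-0.6 kg, the used-up one 0.11-0.15 kg, which cannot be told by eye. Point: middle of the black grip (16 x 40 x 16 mm) on the stiff upright wire handle, 170 mm above the tub's foot, 70 mm above its lid. z up; the grip and the handle's top bar run along y, so fingers close along x.
- tub_2_grip (a point): the same point of the other tub. Either tub's handle: 6 mm wire, a rigid arch in the tub's y-z plane, top bar straight for 80 mm, 100 mm between the uprights' centres, upright for the lowest 72 mm of its height; the tub's weight lies straight below the grip. z up, y along the top bar.
- amber_bottle_mid (a point): a brown glass reagent bottle with a blue cap, 72 mm across, about 165 mm high, standing on the bench; point on its axis 80 mm up. A bystander.
- flask_mid (a point): a clear conical flask, 84 mm across at the foot, 120 mm high, standing on the bench; point on its axis 60 mm up. A bystander.
Not all that is in view belongs to the job. Leave any green or purple look-alike of the part that bears tub_1_grip alone.

How it is judged:
By the outcome, as a careful person would: the job done as asked, in the order asked, and still so for the second after the job is handed in, with the robot touching nothing.
It also fails if it takes over 72 s, if anything falls off the work surface, if the arm or the gripper's body presses on something with over 40 N, if the wrist force passes 120 N, or if a joint passes its speed limit or range.

## Working session

There is one attempt and no reset: what is moved stays moved. The work goes in short steps, Python scripts to look and compute and a tool call to move; the robot and the scene stay as the last step left them, time stands still between calls to the robot, and variables do not carry over. Pictures are saved under pics/ and viewed, at most 10 in all, crops included, and the job is handed in when it is done.

Besides the shell and the picture viewer there is one more tool, called after ">>>" as a command line: name --argument value ..., lists and objects as JSON in quotes. carry_out: Moves the arm, as the interface text tells. Its arguments: {"type":"object","properties":{"rows":{"type":"array"},"newtons":{"type":"number"}},"required":["rows"]}

```bash
ls; mkdir -p pics
python3 - <<'E'
from plant import r
import cv2,numpy as np,pickle
for n in("side","top"):
    s=r.snapshot(n); cv2.imwrite(f"pics/{n}0.png",s["image"][:,:,::-1]); pickle.dump(s,open(f"{n}0.pkl","wb"))
    print(n,s["fx"],s["fy"],s["cx"],s["cy"],[k for k in s]);print(np.round(s["pose"],3))
st=r.get_state();print(st["tool_pos"],st["eef_rot"],st["contact_force"],st["clock"],r.grip_point_offset)
E
```

```text
pics
side 421.14411896096806 421.14411896096806 284.33775210170023 209.80758026839555 ['image', 'fx', 'fy', 'cx', 'cy', 'pose']
[[ 0.965  0.148 -0.216  0.179]
 [-0.261  0.573 -0.777 -1.042]
 [ 0.009  0.806  0.592  1.009]
 [ 0.     0.     0.     1.   ]]
top 401.28840354834927 401.28840354834927 284.07558809514757 211.7608924164081 ['image', 'fx', 'fy', 'cx', 'cy', 'pose']
[[-0.028  0.996 -0.09   0.344]
 [-1.    -0.029 -0.004 -0.007]
 [-0.007  0.09   0.996  1.424]
 [ 0.     0.     0.     1.   ]]
[0.23327335 0.57923339 0.2379889 ] [ 1.90199812e-01  9.81745058e-01 -8.13014204e-04 -1.09778716e-04] [-0.51086115  0.28836026 -0.55997289] 0.1 0.0187
```

View pics/side0.png

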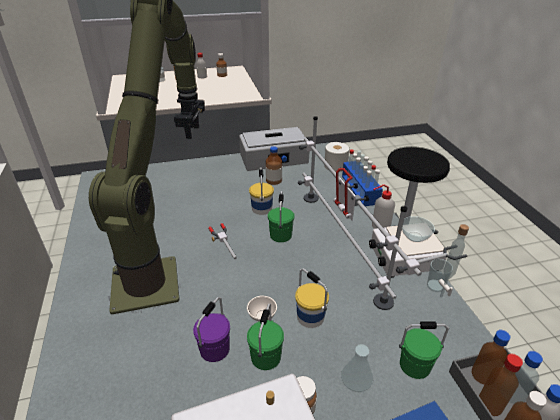

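View pics/top0.png

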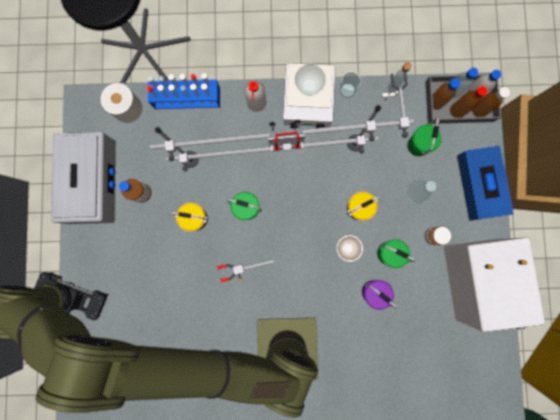

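The side view shows yellow-lidded tubs at about (261,195) and (312,300). The top view shows them at (190,216) and (363,206). The green and purple buckets (side: green (281,225), (265,345), (420,350), purple (213,335)) are look-alikes to leave alone; only the two white/yellow-lid tubs fit. The red hook is at side (343,190), top (287,141). I'll confirm with an enlarged crop.

Run:
```python
import cv2,numpy as np
a=cv2.imread("pics/side0.png");b=cv2.imread("pics/top0.png")
c=lambda im,u,v,w,h,W,H:cv2.resize(im[v:v+h,u:u+w],(W,H),interpolation=cv2.INTER_CUBIC)
o=np.zeros((600,800,3),np.uint8)
o[:300,:266]=c(a,234,162,71,80,266,300)
o[:300,266:532]=c(a,280,255,71,80,266,300)
o[:300,532:800]=c(a,310,150,72,80,268,300)
o[300:,:266]=c(b,160,180,71,80,266,300)
o[300:,266:532]=c(b,330,170,71,80,266,300)
o[300:,532:800]=c(b,250,100,72,80,268,300)
cv2.imwrite("pics/crop0.png",o)
```

```text
(no output)
```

View pics/crop0.png

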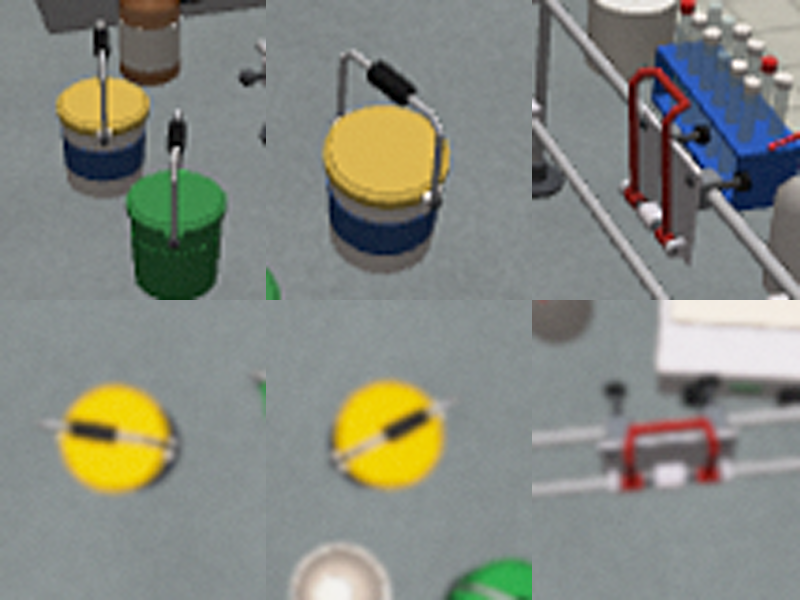

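The crops confirm two white/blue-banded tubs with yellow lids and black grips. The hook is nearly folded, with its end bar at side (347,173), top (287,133), and its cuffs at side (336,200)/(347,215), top (277,148)/(298,145).

```bash
cat > h.py <<'E'
import numpy as np,cv2,pickle
def ray(s,p):
    d=np.array([(p[0]-s["cx"])/s["fx"],-(p[1]-s["cy"])/s["fy"],-1.])
    d=s["pose"][:3,:3]@d; return s["pose"][:3,3],d/np.linalg.norm(d)
def tri(sa,pa,sb,pb):
    (a,u),(b,v)=ray(sa,pa),ray(sb,pb)
    t=np.linalg.lstsq(np.c_[u,-v],b-a,rcond=None)[0]
    P,Q=a+u*t[0],b+v*t[1]; return (P+Q)/2,np.linalg.norm(P-Q)
def plane(s,p,z):
    a,u=ray(s,p); return a+u*(z-a[2])/u[2]
def proj(s,P):
    c=s["pose"][:3,:3].T@(np.array(P)-s["pose"][:3,3]); return s["cx"]-s["fx"]*c[0]/c[2],s["cy"]+s["fy"]*c[1]/c[2]
def black(s,box,thr=60):
    u,v,w,h=box; m=(s["image"][v:v+h,u:u+w].max(2)<thr).astype(np.uint8)
    n,l,st,c=cv2.connectedComponentsWithStats(m)
    i=1+np.argmax(st[1:,4]); y,x=np.nonzero(l==i)
    (cx,cy),wh,ang=cv2.minAreaRect(np.c_[x,y].astype(np.float32))
    d=cv2.fitLine(np.c_[x,y].astype(np.float32),2,0,.01,.01)[:2,0]; 
    return np.array([x.mean()+u,y.mean()+v]),d,st[i,4]
def load(k): return pickle.load(open(f"{k}.pkl","rb"))
E
python3 - <<'E'
from h import *
np.set_printoptions(precision=4,suppress=True)
S,T=load("side0"),load("top0")
for n,bs,bt in(("far L",(252,165,16,18),(170,205,40,20)),("near R",(296,262,30,30),(345,195,35,25))):
    a,da,k=black(S,bs);b,db,j=black(T,bt);P,e=tri(S,a,T,b)
    q=plane(T,b+8*db,P[2])-plane(T,b-8*db,P[2])
    print(n,a,k,b,j,P,e,"yaw of bar",np.degrees(np.arctan2(q[1],q[0])))
for n,a,b in(("bar",(347.5,173.1),(287.4,133.3)),("barL",(343.1,168.7),(276.3,134.7)),("barR",(351.9,177.5),(298.4,132)),("cuffL",(335.8,200.1),(276.9,148)),("cuffR",(347.1,214.8),(297.8,145.3))):
    print(n,*tri(S,a,T,b))
# lid centre & bystanders
for n,c in(("lidL",(190,217)),("lidR",(363,206))): print(n,plane(T,c,.1))
# cross rod yaw: lower rod in top view
p=plane(T,(185,157),.09);q=plane(T,(360,142),.09);print(p,q)
p=plane(T,(170,145),.25);q=plane(T,(371,126),.25);print(p,q,np.degrees(np.arctan2(*(q-p)[:2])))
E
```

```text
far L [260.4815 172.7037] 27 [184.2143 214.5714] 14 [0.4578 0.3108 0.1724] 0.0017733274869241268 yaw of bar -98.29337936988952
near R [312.7073 276.7439] 82 [367. 203.] 13 [ 0.4779 -0.2631  0.1712] 0.001907877267173394 yaw of bar -64.66504473245647
bar [ 0.6623 -0.0186  0.3336] 0.003421541713514256
barL [0.66   0.0123 0.3318] 0.0038281686357759573
barR [ 0.6642 -0.0492  0.3358] 0.0029930563206852557
cuffL [0.6497 0.0144 0.2125] 0.0017976800276358288
cuffR [ 0.6625 -0.0512  0.1965] 0.0026025347303787506
lidL [0.4548 0.3102 0.1   ]
lidR [ 0.4749 -0.2638  0.1   ]
[0.6598 0.3281 0.09  ] [ 0.6939 -0.2655  0.09  ]
[0.6597 0.3326 0.25  ] [ 0.6997 -0.2696  0.25  ] 176.20105802964733
```

```bash
cat >> h.py <<'E'
from scipy.spatial.transform import Rotation as R
def go(st,pos,yaw):
    """shift (cm) and turn (deg) in tool axes to TCP pos, pointing down, tool y at yaw deg (mod 180)"""
    R0=R.from_quat(st["eef_rot"]); best=None
    for k in(0,180):
        a=np.radians(yaw+k); y=np.array([np.cos(a),np.sin(a),0]); z=np.array([0,0,-1.])
        rv=(R0.inv()*R.from_matrix(np.c_[np.cross(y,z),y,z])).as_rotvec(degrees=True)
        if best is None or np.linalg.norm(rv)<np.linalg.norm(best): best=rv
    print(np.round(R0.inv().apply(np.array(pos)-st["tool_pos"])*100,2),np.round(best,1))
E
python3 - <<'E'
from h import *
from plant import r
st=r.get_state()
go(st,(.233,.58,.42),68.1); go(st,(.662,-.0186,.42),3.8)
E
```

```text
[  0.05   0.03 -18.2 ] [-0.1  0.  -0. ]
[-62.1  -39.48 -18.13] [-0.1  0.1 64.3]
```

>>> carry_out --rows '[[[0,0,-18.2],[0,0,0],0.5],[[0,0,-18.2],[0,0,0],0.5],[[0,0,-18.2],[0,0,0],0.5],[[-62.1,-39.5,-18.1],[0,0,64.3],0.5],[[-62.1,-39.5,-18.1],[0,0,64.3],0.5],[[-62.1,-39.5,-18.1],[0,0,64.3],0.5],[[-62.1,-39.5,-18.1],[0,0,64.3],0.5],[[-62.1,-39.5,-18.1],[0,0,64.3],0.5],[[-62.1,-39.5,-18.1],[0,0,64.3],0.5],[[-62.1,-39.5,-18.1],[0,0,64.3],0.5],[[-62.1,-39.5,-18.1],[0,0,64.3],0.5],[[-62.1,-39.5,-18.1],[0,0,64.3],0.5]]' --newtons 12

```text
clock: 1.3
tool_pos: [0.4958, 0.2125, 0.4076]
eef_rot: [0.684, 0.73, -0.0, -0.0]
contact_force: [0.5, 0.7, -0.6]
opening: 0.502
finger_force: 0.0
```

>>> carry_out --rows '[[[-24.1,15.1,-1.2],[0,0,0],0.5],[[-24.1,15.1,-1.2],[0,0,0],0.5],[[-24.1,15.1,-1.2],[0,0,0],0.5],[[-24.1,15.1,-1.2],[0,0,0],0.5],[[-24.1,15.1,-1.2],[0,0,0],0.5],[[-24.1,15.1,-1.2],[0,0,0],0.5],[[-24.1,15.1,-1.2],[0,0,0],0.5],[[-24.1,15.1,-1.2],[0,0,0],0.5]]'

```text
clock: 2.1
tool_pos: [0.6616, -0.0167, 0.4186]
eef_rot: [0.684, 0.73, -0.0, -0.001]
contact_force: [-0.8, 1.4, 0.1]
opening: 0.502
finger_force: 0.0
```

Run:
```python
from h import *
from plant import r
st=r.get_state();print(st["tool_pos"])
S=r.snapshot("side");T=r.snapshot("top")
pickle.dump(S,open("side1.pkl","wb"));pickle.dump(T,open("top1.pkl","wb"))
a=S["image"][110:240,270:430,::-1];b=T["image"][90:220,200:360,::-1]
o=np.hstack([cv2.resize(a,(400,325),interpolation=2),cv2.resize(b,(400,325),interpolation=2)])
cv2.imwrite("pics/c1.png",o)
print(proj(S,st["tool_pos"]),proj(T,st["tool_pos"]))
go(st,(.662,-.0186,.322),3.8)
```

```text
[ 0.66157178 -0.01673929  0.41862431]
(np.float64(349.25703002556423), np.float64(148.3573423297737)) (np.float64(286.8812223296907), np.float64(123.51546427302763))
[-0.19  0.05  9.66] [-0.1 -0.  -0.1]
```

View pics/c1.png

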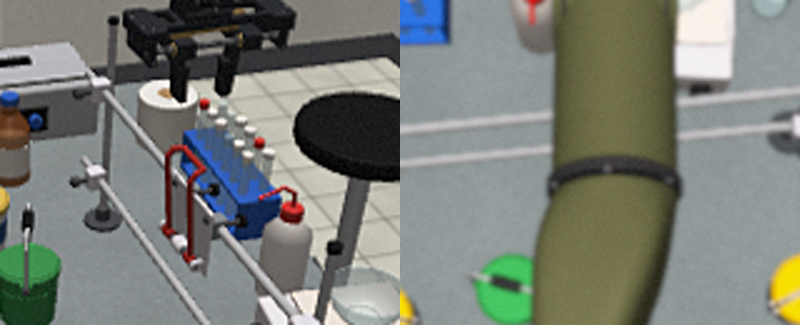

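Side crop: the open fingers (at crop (178–226, 85)) stand above and straddle the hook's end bar (190,150). I'll lower and grip the bar lightly.

>>> carry_out --rows '[[[-0.2,0,4],[0,0,0],0.5],[[-0.2,0,8],[0,0,0],0.5],[[-0.2,0,10.4],[0,0,0],0.5],[[-0.2,0,10.4],[0,0,0],0.5],[[-0.2,0,10.4],[0,0,0],1],[[-0.2,0,10.4],[0,0,0],1],[[-0.2,0,10.4],[0,0,0],1],[[-0.2,0,10.4],[0,0,0],1],[[-0.2,0,10.4],[0,0,0],1]]' --newtons 12

```text
clock: 3.1
tool_pos: [0.6623, -0.0183, 0.3165]
eef_rot: [0.683, 0.73, 0.001, 0.001]
contact_force: [-1.0, 0.4, 3.3]
opening: 0.082
finger_force: 12.0
```

>>> carry_out --rows '[[[0,-2,0],[0,0,0],1],[[0,-3.9,0.35],[0,0,0],1],[[0,-5.8,1.0],[0,0,0],1],[[0,-7.5,1.9],[0,0,0],1],[[0,-9.15,3.0],[0,0,0],1],[[0,-10.6,4.4],[0,0,0],1],[[0,-11.75,6.0],[0,0,0],1],[[0,-12.7,7.7],[0,0,0],1],[[0,-13.25,9.2],[0,0,0],1],[[0,-13.7,10.8],[0,0,0],1],[[0,-13.8,11.3],[0,0,0],1],[[0,-13.8,11.3],[0,0,0],1]]'

```text
clock: 4.3
tool_pos: [0.5273, -0.0275, 0.2038]
eef_rot: [0.684, 0.73, 0.002, 0.003]
contact_force: [4.3, 0.2, 1.9]
opening: 0.076
finger_force: 11.8
```

Run:
```python
from h import *
from plant import r
st=r.get_state();print(st["tool_pos"],st["contact_force"],st["opening"])
S=r.snapshot("side")
cv2.imwrite("pics/c2.png",cv2.resize(S["image"][130:250,270:430,::-1],(800,600),interpolation=2))
```

```text
[ 0.52733398 -0.02754327  0.20382432] [4.2922866  0.15476784 1.87517169] 0.07588510900877753
```

View pics/c2.png

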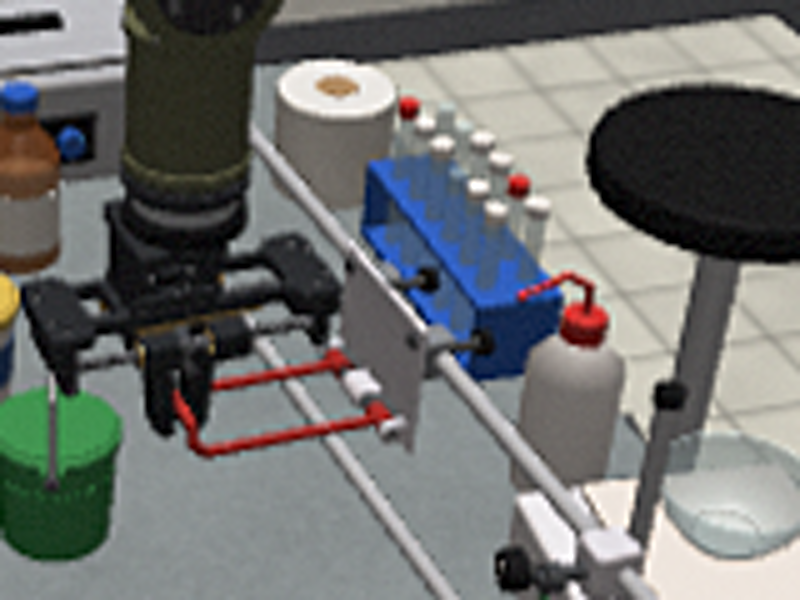

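>>> carry_out --rows '[[[0,0.3,0],[0,0,0],1],[[0,0.3,0.4],[0,0,0],1],[[0,0.3,0.8],[0,0,0],1],[[0,0.3,1.2],[0,0,0],1],[[0,0.3,1.2],[0,0,0],1]]' --newtons 12

```text
clock: 4.85
tool_pos: [0.5273, -0.0275, 0.1919]
eef_rot: [0.684, 0.73, 0.0, 0.0]
contact_force: [-0.4, -0.4, 11.6]
opening: 0.046
finger_force: 12.0
```

>>> carry_out --rows '[[[0,0,0],[0,0,0],0.5],[[0,0,0],[0,0,0],0.5],[[0,0,0],[0,0,0],0.5],[[0,0,-4],[0,0,0],0.5],[[0,0,-8],[0,0,0],0.5],[[0,0,-12],[0,0,0],0.5],[[0,0,-12],[0,0,0],0.5]]'

```text
clock: 5.55
tool_pos: [0.53, -0.0275, 0.3153]
eef_rot: [0.684, 0.73, 0.003, 0.004]
contact_force: [0.9, -0.1, 0.2]
opening: 0.495
finger_force: 0.0
```

Run:
```python
from h import *
from plant import r
np.set_printoptions(precision=4,suppress=True)
st=r.get_state();print(st["tool_pos"])
# tub R: grip centre (.478,-.263,.171), bar at 115.3 deg -> fingers close along 25.3
go(st,(.478,-.263,.28),25.3)
S=r.snapshot("side")
pickle.dump(S,open("side2.pkl","wb"))
im=S["image"].astype(int);m=(im[...,0]>110)&(im[...,1]<60)&(im[...,2]<60)
v,u=np.nonzero(m[160:240,280:360]);u+=280;v+=160
print(u.min(),v[u==u.min()],u.max(),v[u==u.max()],v.max(),u[v==v.max()])
f=np.array([.998,.066,0]);l=np.array([-.066,.998,0]);H=np.array([.656,-.018,.2])
for t in(1.55,1.45):
  for s in(-.032,.032): print(t,s,proj(S,H+f*-.13*np.sin(t)+s*l+[0,0,.13*np.cos(t)]))
```

```text
[ 0.53   -0.0275  0.3153]
[-23.16  -6.77   3.48] [  0.5   0.1 -21.6]
301 [205] 347 [212 213] 220 [312]
1.55 -0.032 (np.float64(307.7240308745542), np.float64(221.08885491985325))
1.55 0.032 (np.float64(300.4829185734659), np.float64(209.59121564785772))
1.45 -0.032 (np.float64(308.17430365167314), np.float64(217.7361436803123))
1.45 0.032 (np.float64(300.87746006296953), np.float64(206.29592471523247))
```

>>> carry_out --rows '[[[-23.2,-6.8,0],[0,0,-21.6],0.5],[[-23.2,-6.8,0],[0,0,-21.6],0.5],[[-23.2,-6.8,0],[0,0,-21.6],0.5],[[-23.2,-6.8,0],[0,0,-21.6],0.5],[[-23.2,-6.8,0],[0,0,-21.6],0.5],[[-23.2,-6.8,3.5],[0,0,-21.6],0.5],[[-23.2,-6.8,3.5],[0,0,-21.6],0.5],[[-23.2,-6.8,3.5],[0,0,-21.6],0.5]]'

```text
clock: 6.4
tool_pos: [0.4739, -0.2616, 0.2744]
eef_rot: [0.534, 0.846, 0.0, -0.002]
contact_force: [0.7, 0.8, -0.2]
opening: 0.499
finger_force: 0.0
```

Run:
```python
from h import *
from plant import r
np.set_printoptions(precision=4,suppress=True)
st=r.get_state();print(st["tool_pos"])
go(st,(.478,-.263,.16),25.3)
S=r.snapshot("side")
cv2.imwrite("pics/c3.png",cv2.resize(S["image"][160:340,220:400,::-1],(600,600),interpolation=2))
a,da,k=black(S,(300,262,27,35));print(a,k, proj(S,(.478,-.263,.171)))
```

```text
[ 0.4739 -0.2616  0.2744]
[-0.35  0.33 11.44] [-0.1 -0.2  0.2]
[312.5789 276.8421] 76 (np.float64(312.38150179059653), np.float64(276.7998564361317))
```

View pics/c3.png

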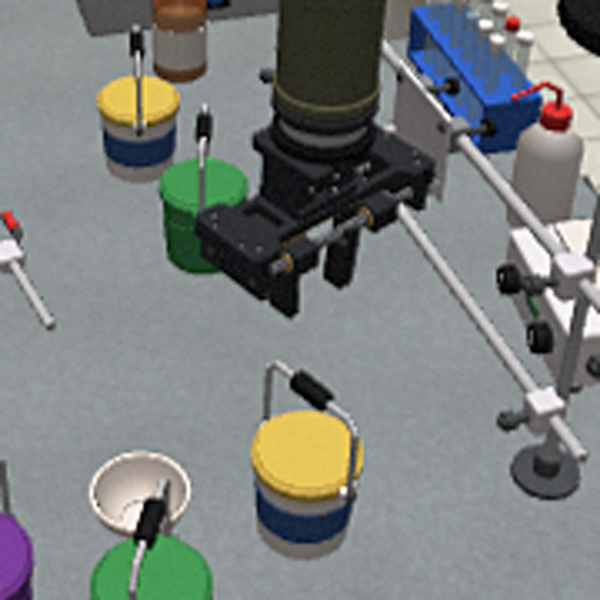

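The gripper is above the right-hand tub's grip at crop (312,388), fingers across the bar. I'll go down, grip and heft.

>>> carry_out --rows '[[[-0.35,0.3,4],[0,0,0],0.5],[[-0.35,0.3,8],[0,0,0],0.5],[[-0.35,0.3,11.5],[0,0,0],0.5],[[-0.35,0.3,11.5],[0,0,0],0.5],[[-0.35,0.3,11.5],[0,0,0],1],[[-0.35,0.3,11.5],[0,0,0],1],[[-0.35,0.3,11.5],[0,0,0],1],[[-0.35,0.3,11.5],[0,0,0],1],[[-0.35,0.3,9.5],[0,0,0],1],[[-0.35,0.3,7.5],[0,0,0],1],[[-0.35,0.3,7.5],[0,0,0],1],[[-0.35,0.3,7.5],[0,0,0],1]]' --newtons 25

```text
clock: 7.65
tool_pos: [0.4785, -0.2648, 0.2005]
eef_rot: [0.535, 0.845, 0.0, -0.0]
contact_force: [-0.4, 0.0, -4.5]
opening: 0.18
finger_force: 25.0
```

Run:
```python
from plant import r
import numpy as np
for i in range(3):
    r.snapshot("side");st=r.get_state();print(st["contact_force"],st["moment"],st["opening"],st["tool_pos"])
```

```text
[ 0.39880915 -0.01420831 -5.47271283] [ 0.02374035  0.07849011 -0.02689481] 0.1824300339963183 [ 0.47804913 -0.26460105  0.19987146]
[ 0.59828614  0.21660492 -4.79223191] [-0.08343538  0.02431959  0.03774416] 0.1813658467877475 [ 0.47786226 -0.26446696  0.19957287]
[-0.25039517  0.22896021 -4.33405355] [-0.01856331  0.09228289 -0.02251904] 0.17718550985140788 [ 0.47790408 -0.26452793  0.1994868 ]
```

It weighs about 4.9 N (0.5 kg), so this is the full one. Next I'll measure the unfolded hook and the held grip.

Run:
```python
from h import *
from plant import r
np.set_printoptions(precision=4,suppress=True)
S=r.snapshot("side");T=r.snapshot("top");st=r.get_state()
out=[]
for s,b in((S,(280,160,90,75)),(T,(255,110,70,90))):
    u,v,w,h=b;im=s["image"][v:v+h,u:u+w].astype(int)
    m=((im[...,0]>100)&(im[...,0]>2*im[...,1])&(im[...,0]>2*im[...,2])).astype(np.uint8)
    out.append(cv2.resize(np.hstack([im.astype(np.uint8)[:,:,::-1],cv2.merge([m*255]*3)]),None,fx=4 if w>80 else 5,fy=4 if w>80 else 5,interpolation=0))
    y,x=np.nonzero(m);print(x.min()+u,x.max()+u,y.min()+v,y.max()+v)
    if s is T:
        for yy in range(y.min(),y.max()+1,3):
            xs=x[y==yy]+u; print(yy+v,xs.min(),xs.max(),len(xs))
W=max(o.shape[1] for o in out)
o=np.vstack([cv2.copyMakeBorder(o,0,0,0,W-o.shape[1],0) for o in out]);f=min(1,600/o.shape[0],800/W)
cv2.imwrite("pics/c4.png",cv2.resize(o,None,fx=f,fy=f));print(f)
f=np.array([.998,.066,0]);l=np.array([-.066,.998,0]);H=np.array([.656,-.018,.2])
for s in(-.032,.032):print("pred bar end",proj(T,H-.13*f+s*l+[0,0,.02]),proj(S,H-.13*f+s*l+[0,0,.02]),"hinge",proj(T,H+s*l),proj(S,H+s*l))
```

```text
301 347 200 216
274 301 144 189
144 296 298 3
147 275 299 9
150 275 298 6
153 277 298 3
156 277 298 2
159 277 298 3
162 277 299 4
165 278 299 2
168 278 299 3
171 278 300 4
174 279 300 3
177 279 300 3
180 279 301 4
183 279 301 4
186 280 301 8
189 281 282 2
0.8
pred bar end (np.float64(301.9050382158481), np.float64(186.27279065242104)) (np.float64(307.94949586120384), np.float64(216.68305123819854)) hinge (np.float64(297.5609458398083), np.float64(146.00954822018457)) (np.float64(345.36668989764866), np.float64(213.97836549135235))
pred bar end (np.float64(280.86340435244614), np.float64(188.2618164174205)) (np.float64(300.64556536729475), np.float64(205.25690593014738)) hinge (np.float64(277.05240325253453), np.float64(147.9440636356417)) (np.float64(337.00477992224876), np.float64(203.0253857334638))
```

View pics/c4.png

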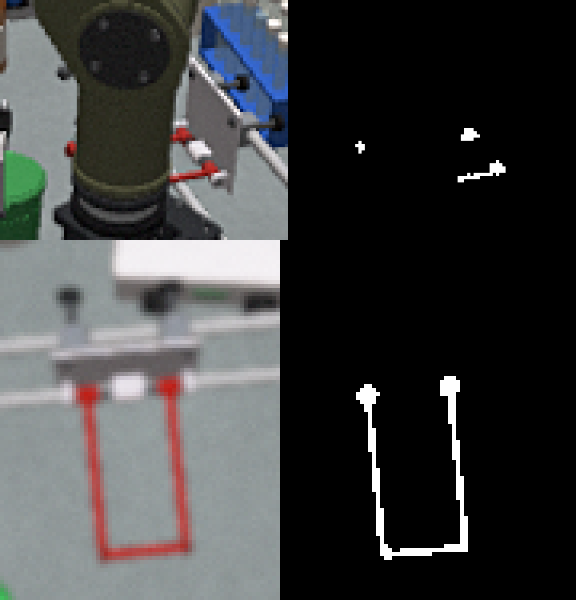

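Run:
```python
from h import *
from plant import r
st=r.get_state();print(st["tool_pos"],st["clock"])
p=st["tool_pos"]
for q,y in(((p[0],p[1],.242),25.3),((.455,-.14,.242),14),((.43,-.03,.242),3.6)): go(st,q,y)
```

```text
[ 0.47815763 -0.26470708  0.19967498] 7.9
[ 0.01 -0.01 -4.23] [-0.1 -0.1  0.1]
[12.27  3.25 -4.22] [-0.1 -0.1 11.4]
[23.28  5.7  -4.2 ] [-0.1 -0.1 21.8]
```

>>> carry_out --rows '[[[0,0,-2.2],[0,0,0],1],[[0,0,-4.2],[0,0,0],1],[[3,0.8,-4.2],[0,0,3],1],[[6,1.6,-4.2],[0,0,6],1],[[9,2.4,-4.2],[0,0,8.5],1],[[12.3,3.2,-4.2],[0,0,11.4],1],[[15,3.8,-4.2],[0,0,14],1],[[18,4.5,-4.2],[0,0,17],1],[[21,5.2,-4.2],[0,0,20],1],[[23.3,5.7,-4.2],[0,0,21.8],1],[[23.3,5.7,-4.2],[0,0,21.8],1],[[23.3,5.7,-4.2],[0,0,21.8],1]]' --newtons 30

```text
clock: 9.1
tool_pos: [0.4305, -0.0298, 0.2425]
eef_rot: [0.684, 0.729, -0.0, 0.0]
contact_force: [0.4, -0.1, -4.3]
opening: 0.179
finger_force: 30.0
```

Run:
```python
from h import *
from plant import r
np.set_printoptions(precision=4,suppress=True)
S=r.snapshot("side");T=r.snapshot("top");st=r.get_state();print(st["tool_pos"],st["contact_force"],st["opening"])
go(st,(.566,-.022,.242),3.6)
pickle.dump(S,open("side3.pkl","wb"))
cv2.imwrite("pics/c5.png",cv2.resize(S["image"][140:300,230:390,::-1],(600,600),interpolation=2))
```

```text
[ 0.4307 -0.0311  0.2426] [ 0.1436 -0.9972 -4.7865] 0.1746709766458415
[ 0.08 13.56  0.07] [ 0.   0.  -0.1]
```

View pics/c5.png

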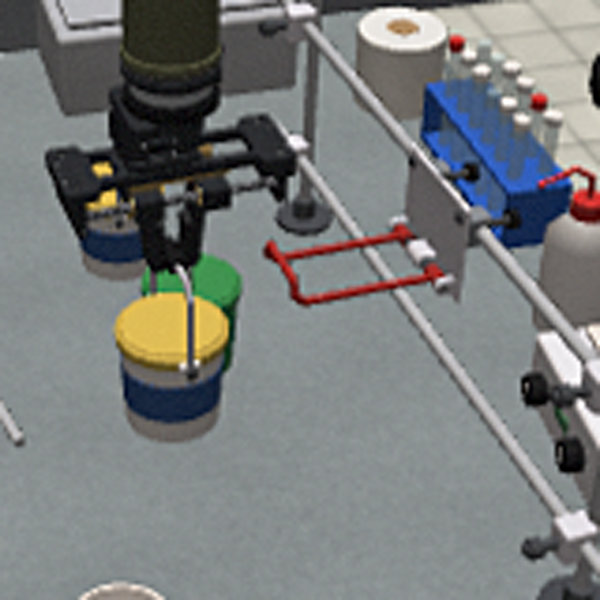

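The held tub hangs straight under the gripper (lid at crop (172,322)). The hook is fully out, with its near leg from (438,275) to (302,300), as predicted for 1.55 rad. I'll check the lid's offset against the tool.

Run:
```python
from h import *
np.set_printoptions(precision=4,suppress=True)
S=load("side3");im=S["image"].astype(int)
m=((im[...,0]>130)&(im[...,2]<110)&(im[...,0]-im[...,2]>70)).astype(np.uint8);m[:200]=0;m[245:]=0;m[:,:250]=0;m[:,310:]=0
c=max(cv2.findContours(m,0,1)[0],key=cv2.contourArea);h=cv2.convexHull(c);print(cv2.boundingRect(h))
u,v,w,hh=cv2.boundingRect(h);print("lid mid u",u+(w-1)/2)
p=np.array([.4307,-.0311,.178]);a=np.linspace(0,6.28,60)
q=np.array([proj(S,p+[.0485*np.cos(t),.0485*np.sin(t),0]) for t in a]);q2=np.array([proj(S,p+[.0485*np.cos(t),.0485*np.sin(t),.007]) for t in a])
print("pred u",q[:,0].min(),q[:,0].max(),q[:,1].max(),q2[:,1].min())
```

```text
(261, 218, 19, 19)
lid mid u 270.0
pred u 259.95338029007956 290.6215841282429 236.72005411127859 215.84295676922991
```

Run:
```python
from h import *
for k,p,z in(("side0",(.478,-.263),.1),("side3",(.4307,-.0311),.1826)):
    S=load(k);a=np.linspace(0,6.28,90)
    q=np.array([proj(S,(p[0]+.0485*np.cos(t),p[1]+.0485*np.sin(t),z)) for t in a]);print(k,q.min(0),q.max(0))
    im=S["image"].astype(int);x,y=(312,300) if k=="side0" else (276,226)
    m=(im[...,0]>110)&(im[...,0]-im[...,2]>50)&(im[...,1]>.6*im[...,0])
    b=m[y-25:y+25,x-25:x+25];yy,xx=np.nonzero(b);print("meas",np.percentile(xx,[0.5,99.5])+x-25,np.percentile(yy,[0.5,99.5])+y-25)
```

```text
side0 [294.27632267 282.09142118] [328.14422313 307.60629616]
meas [295.32 328.  ] [283. 308.]
side3 [259.90479999 216.42713147] [290.66341773 235.56538652]
meas [261. 290.] [218. 236.]
```

The offset is under 2 mm. Over the hook, then down.

>>> carry_out --rows '[[[0.1,2.5,0],[0,0,0],1],[[0.1,5,0],[0,0,0],1],[[0.1,7.5,0],[0,0,0],1],[[0.1,10,0],[0,0,0],1],[[0.1,12,0],[0,0,0],1],[[0.1,13.5,0],[0,0,0],1],[[0.1,13.5,0],[0,0,0],1],[[0.1,13.5,1],[0,0,0],1],[[0.1,13.5,2],[0,0,0],1],[[0.1,13.5,3],[0,0,0],1],[[0.1,13.5,3],[0,0,0],1]]'

```text
clock: 10.3
tool_pos: [0.563, -0.0206, 0.2107]
eef_rot: [0.685, 0.729, -0.002, -0.002]
contact_force: [0.1, -0.1, -4.2]
opening: 0.179
finger_force: 30.0
```

Run:
```python
from h import *
from plant import r
np.set_printoptions(precision=4,suppress=True)
S=r.snapshot("side");st=r.get_state();print(st["tool_pos"],st["contact_force"],st["opening"])
go(st,(.566,-.022,.193),3.6)
cv2.imwrite("pics/c6.png",cv2.resize(S["image"][150:270,260:380,::-1],(600,600),interpolation=2))
```

```text
[ 0.5639 -0.0206  0.2116] [-0.5807 -0.8994 -4.9662] 0.17973279302641226
[-0.15  0.21  1.86] [-0.2 -0.  -0. ]
```

View pics/c6.png

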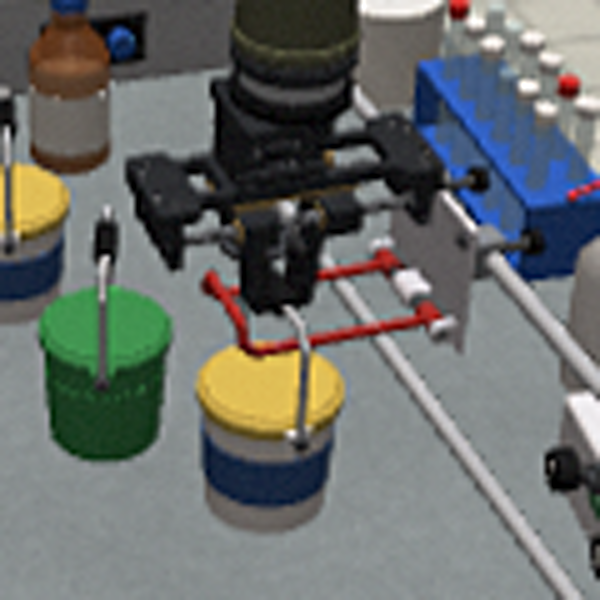

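The tub's handle straddles the hook: its bar is above the near leg at (300,320), and its upright is outside. I'll go on down.

>>> carry_out --rows '[[[-0.1,0.2,0.6],[0,0,0],1],[[-0.1,0.2,1.2],[0,0,0],1],[[-0.1,0.2,1.7],[0,0,0],1],[[-0.1,0.2,1.7],[0,0,0],1],[[-0.1,0.2,1.7],[0,0,0],1]]'

```text
clock: 10.85
tool_pos: [0.5685, -0.0219, 0.1994]
eef_rot: [0.685, 0.729, 0.002, 0.002]
contact_force: [-5.9, -0.0, 24.2]
opening: 0.178
finger_force: 30.0
```

>>> carry_out --rows '[[[0,-0.2,-0.3],[0,0,0],1],[[0,-0.2,-0.4],[0,0,0],1],[[0,-0.2,-0.4],[0,0,0],1]]'

```text
clock: 11.15
tool_pos: [0.5658, -0.0218, 0.2001]
eef_rot: [0.685, 0.729, 0.0, 0.001]
contact_force: [-0.9, -0.6, 3.7]
opening: 0.178
finger_force: 30.0
```

Run:
```python
from h import *
from plant import r
np.set_printoptions(precision=4,suppress=True)
S=r.snapshot("side");T=r.snapshot("top");st=r.get_state();print(st["tool_pos"],st["contact_force"],st["moment"],st["opening"])
cv2.imwrite("pics/c7.png",cv2.resize(S["image"][180:270,270:370,::-1],(666,600),interpolation=2))
```

```text
[ 0.5658 -0.0218  0.2   ] [0.657  0.1916 5.9163] [-0.0906  0.164   0.018 ] 0.17932388014377407
```

View pics/c7.png

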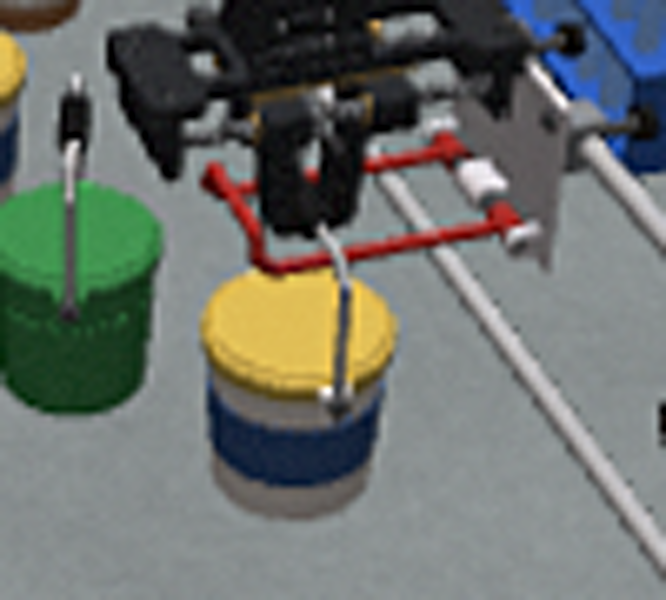

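The bar rests on both legs and the weight is off the gripper. I'll open just enough to clear the grip and go straight up.

>>> carry_out --rows '[[[0,0,0],[0,0,0],0.71],[[0,0,0],[0,0,0],0.71],[[0,0,0],[0,0,0],0.71],[[0,0,0],[0,0,0],0.71]]'

```text
clock: 11.65
tool_pos: [0.565, -0.0216, 0.1993]
eef_rot: [0.685, 0.729, -0.0, -0.0]
contact_force: [-0.7, -0.1, 0.0]
opening: 0.288
finger_force: 0.0
```

>>> carry_out --rows '[[[0,0,-0.8],[0,0,0],0.71],[[0,0,-1.8],[0,0,0],0.71],[[0,0,-3.2],[0,0,0],0.71],[[0,0,-5],[0,0,0],0.71],[[0,0,-8],[0,0,0],0.71],[[0,-3,-12],[0,0,0],0.71],[[0,-7,-15],[0,0,0],0.71],[[0,-7,-15],[0,0,0],0.71],[[0,-7,-15],[0,0,0],0.71],[[0,-7,-15],[0,0,0],0.71],[[0,-7,-15],[0,0,0],0.71]]'

```text
clock: 12.75
tool_pos: [0.4957, -0.0257, 0.3486]
eef_rot: [0.685, 0.729, -0.001, -0.001]
contact_force: [0.4, 0.1, 0.3]
opening: 0.293
finger_force: 0.0
```

Run:
```python
from h import *
from plant import r
np.set_printoptions(precision=4,suppress=True)
S=r.snapshot("side");st=r.get_state();print(st["tool_pos"],st["contact_force"])
cv2.imwrite("pics/c8.png",cv2.resize(S["image"][110:290,230:410,::-1],(600,600),interpolation=2))
```

```text
[ 0.4957 -0.0258  0.3485] [ 0.3439 -1.4253  0.0659]
```

View pics/c8.png

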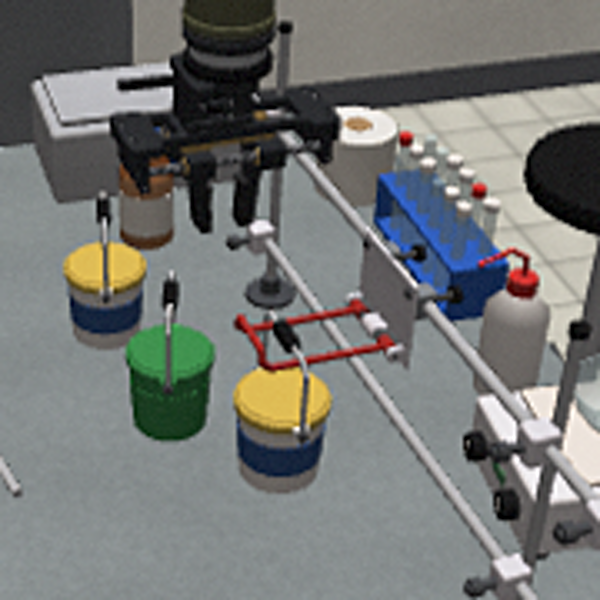

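The tub hangs on the level hook with its grip between the legs at crop (287,335). The other tub and the bottle stand as they were, and the gripper is clear. I'm handing in.

```bash
python3 -c "
from plant import r
print(r.finish_job())"
```

```text
the job is handed in; nothing more can be done
None
```

The red hook is folded fully out and the full tub (about 0.5 kg when hefted) hangs on it by its handle about 90 mm out; I didn't heft the other tub, which still stands on the bench, the bottle and flask were not touched, and the job is handed in at about 13 s, though I viewed 11 pictures, one over the limit of 10.

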